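# Set the bearing screw of a glassblower's pipe rest

## Robot

A 7-joint arm with a two-finger parallel gripper is mounted at the origin on the work surface. World frame = base frame: x ahead of the robot, y to its left, z up, the work surface at z = 0. Lengths are in m, angles in rad, forces in N, time in s.
With the tool pointing down it reaches from about 0.4 to 0.85 m from the base axis. Payload 10.4 kg.
Tool frame: the origin (TCP) lies between the finger pads; the fingertips stand 14 mm ahead of it and the grasp point (between the pads) lies 5 mm behind it; z points along the fingers, y is the direction in which the jaws open and shut (so a half turn about z gives the same grasp; the last joint's range is limited). The gripper opens to 87 mm and grips with 3 to 60 N. Pads are 19 mm wide; open, the fingers measure 117 mm over their backs; the gripper's body (75 mm by 190 mm) begins 51 mm behind the grasp point.
Start: joints at [1.287, 0.332, -0.065, 1.46, 0.022, 1.35, -0.088], TCP at [0.161, -0.604, 0.237] pointing down, gripper open.
Joint ranges: [-2.6, 2.6], [-0.5, 2.12], [-1.47, 1.34], [0.16, 2.42], [-1.27, 4.41], [0.06, 2.06], [-2.6, 2.6]. Speed limits (rad/s): [2.22, 2.22, 2.79, 2.79, 3.14, 3.14, 3.14].

## Interface

Orientations are given as a unit quaternion [x, y, z, w].
In Python, from bench import readout, camera, calibration, order gives the robot as it stands.
- The arm moves only by the tool apply_moves, never from a script. Its argument "deltas" is a list of rows, each an object with "translation": the shift along the world's x, y, z in m, a list of three; "turn": the turn, a rotation vector about the world's x, y, z in rad, a list of three; "hand": the finger opening in m, from 0 to 0.087. A call has 1 to 5 rows; each row shifts and turns the pose as measured when the row begins; what a row does not reach is not made up. A row lasts 1/10 s, in which the tool goes at most 50 mm and 8.59 degrees, less where a joint would pass 70% of its speed; a pose out of reach is approached as far as the arm can. A call with a gripper value outside its range is refused whole. The fingers move at their own pace and stop on an object; "newtons" is the grip in N (left out, the last holds). Time passes only in rows, so rows that do not move let the fingers close. It gives the time, the measured TCP pose, the force and the opening at its end, in the units of the state.
- readout.read_state(): the state, without advancing time (a new reading comes with each control period).
- camera(name): name is "scene" or "top"; returns the picture (420x560x3 uint8, red, green, blue); there is no depth.
- calibration(name): a dict with "fx", "fy", "cx", "cy" (pixels), "extrinsics" (4x4, takes a point from world to camera coordinates). Camera axes: x right, y down, z forward; pixel columns grow to the right and rows downward; lengths in m; the calibration is good to about 2 mm. A picture is of the moment at which its call begins. calibration takes no time and is no camera call.
- order.close_job(): hands the job in, once; it reports no verdict.
The state is a dict: "time": time; "joint_positions": joint angles; "joint_vel": joint speeds; "joint_torque": joint torques, N m; "ee_pos": TCP position; "eef_rot": TCP orientation; "ft_force": force on the tool from outside, world axes, zero at the start; "torque": the same for the moment, N m; "width": finger opening in m.
Only numpy, scipy, OpenCV 4.12 (cv2) and the standard library are available. Lean on these libraries where they do the work, as an engineer would, in place of code of your own. Each camera call takes 0.05 s, during which the arm holds its last target. There are 200 camera calls.

## Task

The wheels of the pipe rest (the low red stand with two steel wheels) need their bearing play set: turn the rest's T-handled screw clockwise, seen from above, until it bottoms, then back it off an eighth of a turn (45 degrees) and let go. The mould clamp next to it, which carries an upright round iron mould instead of wheels, has the same kind of screw: leave that one as it is.

Things in the scene. Friction and masses are not known exactly. Their poses are not given: they have to be found in the camera images.
- adjuster (a joint): T-handled bearing screw of the pipe rest, upright axis. Value in rad: 0 = bottomed on a hard stop, growing as it is backed off (counter-clockwise from above). It starts 1.08 to 1.45 out, turns stiffly (0.12 N m), stays where it is left and does not rise or sink. Its value is the angle of the T bar from the length of the rest's base plate (at 0 the bar lies along it).
- adjuster_grip (a point): Centre of the T bar of the pipe rest's screw, on the screw's axis, 90 mm above the table; x along the bar, z up. The plain steel bar is 64 mm long, 12 wide, 24 high, on a shank 12 mm across; below the bar 26 mm are free above a red block 64 x 64 mm, 52 high.
- pipe_rest: The fixed red stand; origin on the table under the screw's axis, x along its length, away from the robot to within 15 degrees. Base plate 270 x 90 mm, from x = -45 to 225 mm; the screw's block at its near end; two steel wheels 60 mm across, up to 76 mm high, at x = 115 and 183 mm. Pipe rest and mould clamp stand one left, one right of the robot, either way round.
- clamp_screw_bar_end (a point): On the T bar of the mould clamp's screw, 2 mm inside one end, 30 mm out from that screw's axis, 90 mm above the table; x points outwards along the bar. Screw, block and base plate are like the pipe rest's, but beyond the block stands an upright round iron mould 72 mm across, 70 mm high, between two jaws. Not to be turned.

How it is judged:
By the outcome, as a careful person would: the job done as asked, in the order asked, and still so for the second after the job is handed in, with the robot touching nothing.
It also fails if it takes over 32 s, if anything falls off the work surface, if the arm or the gripper's body presses on something with over 40 N, if the wrist force passes 120 N, or if a joint passes its speed limit or range.

## Working session

There is one attempt and no reset: what is moved stays moved. The work goes in short steps, Python scripts to look and compute and a tool call to move; the robot and the scene stay as the last step left them, time stands still between calls to the robot, and variables do not carry over. Pictures are saved under pics/ and viewed, about 8 in all and at most 12, crops included, and the job is handed in when it is done.

Besides the shell and the picture viewer there is one more tool, called in YAML: its name, and indented under it one key for each argument. apply_moves: Moves the arm, as the interface text tells. Its arguments: {"type":"object","properties":{"deltas":{"type":"array","items":{"type":"object","properties":{"translation":{"type":"array","items":{"type":"number"}},"turn":{"type":"array","items":{"type":"number"}},"hand":{"type":"number"}}}},"newtons":{"type":"number"}},"required":["deltas"]}

```bash
mkdir -p pics; ls
python3 - <<'E'
from bench import readout, camera, calibration
import cv2, numpy as np
for n in ("scene","top"):
    im=camera(n); cv2.imwrite(f"pics/{n}0.png",im[:,:,::-1]); c=calibration(n); print(n,c)
s=readout.read_state(); print(s)
E
```

```text
pics
scene {'fx': 411.05280533987786, 'fy': 411.05280533987786, 'cx': 281.4387547254641, 'cy': 202.84572696918923, 'extrinsics': array([[-0.46987916,  0.88270145,  0.00719217,  0.27557969],
       [ 0.54062354,  0.29420615, -0.78814271, -0.24114992],
       [-0.69781069, -0.36644358, -0.61545052,  1.26589891],
       [ 0.        ,  0.        ,  0.        ,  1.        ]])}
top {'fx': 544.7378173284168, 'fy': 544.7378173284168, 'cx': 273.56743495099107, 'cy': 207.67762753441284, 'extrinsics': array([[ 0.01537442, -0.99943976,  0.02972882, -0.02352003],
       [-0.98383827, -0.02042586, -0.17789053,  0.53634165],
       [ 0.1783981 , -0.02651338, -0.98360112,  1.08436199],
       [ 0.        ,  0.        ,  0.        ,  1.        ]])}
{'time': 0.1, 'joint_positions': array([ 1.28740843,  0.33278129, -0.06468182,  1.46085218,  0.02160561,
        1.3498859 , -0.08852294]), 'joint_vel': array([ 0.00048295, -0.00231103, -0.000556  , -0.00399248,  0.00123127,
        0.0001449 , -0.00027963]), 'joint_torque': array([ 1.28261716e-03, -6.24546933e+01,  2.44543614e-02, -3.90718853e+01,
       -6.14195969e-02,  3.65304714e-02,  6.27730537e-05]), 'ee_pos': array([ 0.16105383, -0.60356014,  0.235853  ]), 'eef_rot': array([ 9.91511846e-01,  1.30014923e-01, -1.13115813e-04, -6.05160741e-04]), 'ft_force': array([-0.79773449, -0.63983695,  0.2335335 ]), 'torque': array([0.02897634, 0.00667936, 0.01161345]), 'width': 0.08736601169736344}
```

View pics/top0.png

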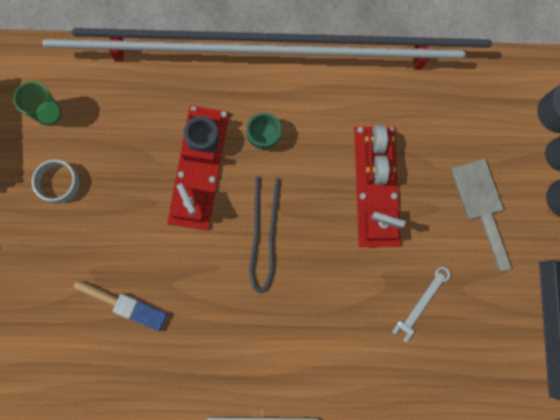

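View pics/scene0.png

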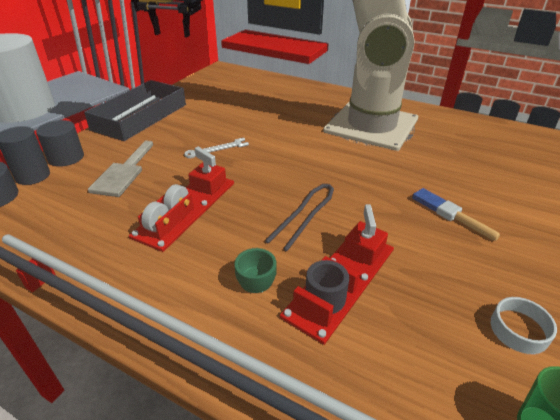

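The top view shows the pipe rest, with its two wheels at about (380,155) and its T bar at about (388,220), to the robot's right. The mould clamp is on the left, with its bar at about (187,199). I'll enlarge the rest.

Run:
```python
import cv2
a=cv2.imread("pics/top0.png")[115:255,335:425]
b=cv2.imread("pics/scene0.png")[135:255,120:250]
a=cv2.resize(a,None,fx=4,fy=4,interpolation=cv2.INTER_CUBIC)
b=cv2.resize(b,(433,400),interpolation=cv2.INTER_CUBIC)
b=cv2.copyMakeBorder(b,0,160,0,0,0)
cv2.imwrite("pics/crop.png",cv2.hconcat([a,b]))
```

```text
(no output)
```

View pics/crop.png

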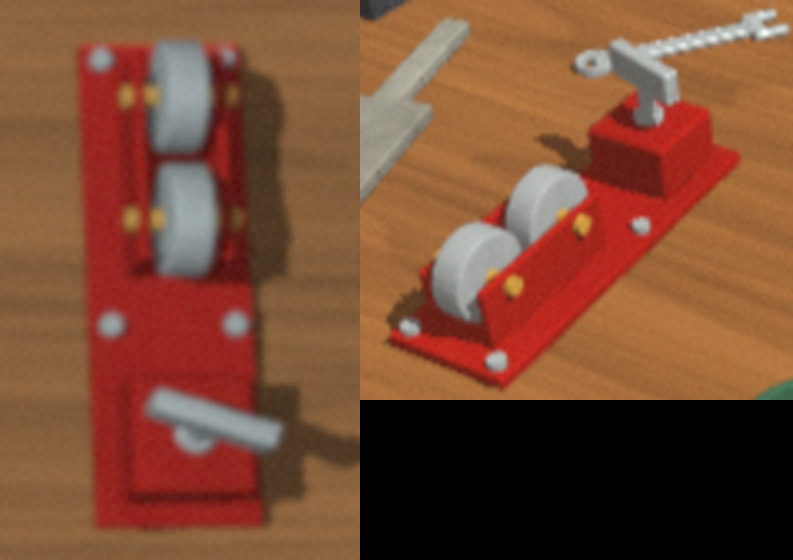

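```bash
cat > h.py <<'E'
import numpy as np, cv2
from bench import calibration
C={n:calibration(n) for n in("scene","top")}
def proj(n,P):
    c=C[n];q=np.atleast_2d(P)@c["extrinsics"][:3,:3].T+c["extrinsics"][:3,3]
    return q[:,:2]/q[:,2:]*[c["fx"],c["fy"]]+[c["cx"],c["cy"]]
def place(x,y,a,L):
    L=np.atleast_2d(L).astype(float);r=np.array([[np.cos(a),-np.sin(a)],[np.sin(a),np.cos(a)]])
    return np.c_[L[:,:2]@r.T+[x,y],L[:,2]]
def box(lx,wy,z0,z1): return [[sx*lx/2,sy*wy/2,z] for z in(z0,z1) for sx,sy in((-1,-1),(1,-1),(1,1),(-1,1))]
E
cat > fit.py <<'E'
from h import *
from scipy.optimize import least_squares
import sys
T=lambda l:np.array(l)/4+[335,115]
S=lambda l:(np.array(l)-[360,0])*[130/433,.3]+[120,135]
ct=T([[95,527],[264,525],[243,46],[78,46]]); Lt=[[-.045,.045],[-.045,-.045],[.225,-.045],[.225,.045]]
cs=S([[740,157],[503,387],[390,340]]); Ls=[[-.045,.045],[.225,.045],[.225,-.045]]
def f(p):
    g=lambda L:place(p[0],p[1],p[2],np.c_[L,[p[3]]*len(L)])
    return np.r_[(proj("top",g(Lt))-ct).ravel(),(proj("scene",g(Ls))-cs).ravel()]
r=least_squares(f,[.5,-.25,0,.01],loss="soft_l1");print("rest",r.x.round(4),np.degrees(r.x[2]).round(2),r.fun.round(1))
x,y,a,_=r.x
def ray(n,uv,z):
    c=C[n];E=c["extrinsics"];R=E[:3,:3];o=-R.T@E[:3,3];d=R.T@np.array([(uv[0]-c["cx"])/c["fx"],(uv[1]-c["cy"])/c["fy"],1]);return o+d*(z-o[2])/d[2]
for n,ps in(("top",T([[152,399],[279,435]])),("scene",S([[617,46],[673,88]]))):
    e=[ray(n,p,.102) for p in ps];print(n,np.mean(e,0).round(4),"len",np.linalg.norm(e[1]-e[0]).round(4),"ang",np.degrees(np.arctan2(*(e[0]-e[1])[1::-1])-a)%180)
# overlay
th=float(sys.argv[1]) if len(sys.argv)>1 else 1.25
out=[]
for n,(u0,v0,w,h),k in(("top",(335,115,90,140),4),("scene",(180,135,60,70),8)):
    im=cv2.imread(f"pics/{n}0.png")[v0:v0+h,u0:u0+w];im=cv2.resize(im,None,fx=k,fy=k,interpolation=cv2.INTER_CUBIC)
    for L,aa,col in((box(.064,.012,.078,.102),a+th,(255,255,0)),(box(.064,.064,.0,.052)[4:],a,(0,255,0))):
        q=((proj(n,place(x,y,aa,L))-[u0,v0]+.5)*k).astype(int)
        for i in range(0,len(q),4): cv2.polylines(im,[q[i:i+4].reshape(-1,1,2)],True,col,1)
    out.append(im[:560])
out=[cv2.copyMakeBorder(i,0,560-i.shape[0],0,0,0) for i in out]
im=cv2.hconcat(out);cv2.imwrite(sys.argv[2] if len(sys.argv)>2 else "pics/ov.png",im);print(im.shape)
E
python3 fit.py 1.25 pics/ov1.png
```

```text
rest [ 0.509  -0.2434  0.0259  0.0026] 1.49 [ 0.1  0.3 -0.6  0.5 -1.6  0.1 -0.3  0.2 -0.5 -0.2 -0.6 -0.2 -1.1  0. ]
top [ 0.5084 -0.2416  0.102 ] len 0.0652 ang 73.57289041387305
scene [ 0.5206 -0.2296  0.102 ] len 0.0703 ang 66.93639778171304
(560, 840, 3)
```

View pics/ov1.png

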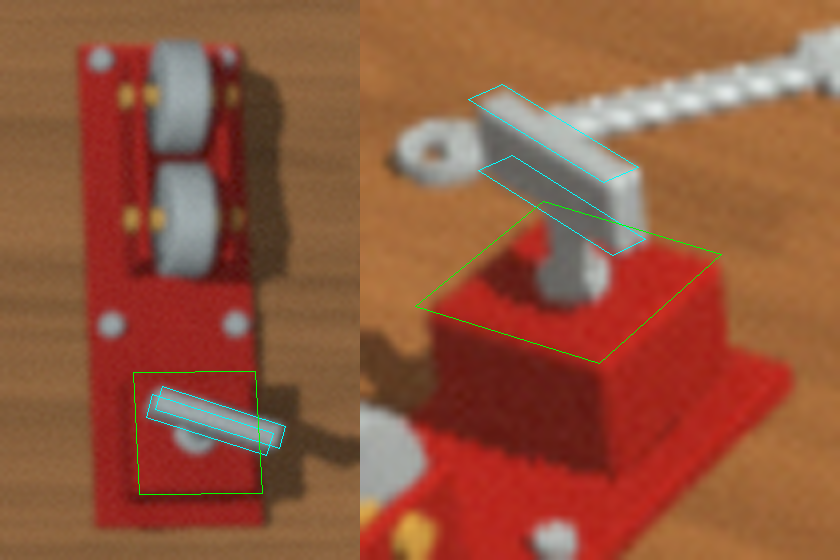

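The fit puts the screw axis near (0.509, -0.242), the rest's yaw at 0.026 rad and the bar about 1.27 rad out, inside the stated 1.08–1.45. Next I move above it and turn the jaws across the bar.

apply_moves:
  deltas:
    - {"translation": [0.035,0.036,0],"turn": [0,0,0.1],"hand": 0.087}
    - {"translation": [0.035,0.036,0],"turn": [0,0,0.1],"hand": 0.087}
    - {"translation": [0.035,0.036,0],"turn": [0,0,0.1],"hand": 0.087}
    - {"translation": [0.035,0.036,0],"turn": [0,0,0.1],"hand": 0.087}
    - {"translation": [0.035,0.036,0],"turn": [0,0,0.1],"hand": 0.087}
  newtons: 40

```text
time: 0.6
ee_pos: [0.3293, -0.4243, 0.2329]
eef_rot: [0.928, 0.373, -0.003, -0.001]
ft_force: [0.6, -1.0, 0.3]
width: 0.087
```

apply_moves:
  deltas:
    - {"translation": [0.035,0.036,0],"turn": [0,0,0.1],"hand": 0.087}
    - {"translation": [0.035,0.036,0],"turn": [0,0,0.1],"hand": 0.087}
    - {"translation": [0.035,0.036,0],"turn": [0,0,0.1],"hand": 0.087}
    - {"translation": [0.03,0.03,0],"turn": [0,0,0.1],"hand": 0.087}
    - {"translation": [0,0,0],"turn": [0,0,0],"hand": 0.087}

```text
time: 1.1
ee_pos: [0.4678, -0.2772, 0.2323]
eef_rot: [0.827, 0.562, -0.002, -0.002]
ft_force: [-1.2, -0.5, -0.3]
width: 0.0866
```

apply_moves:
  deltas:
    - {"translation": [0.021,0.018,-0.02],"turn": [0,0,0.1],"hand": 0.07}
    - {"translation": [0.02,0.018,-0.04],"turn": [0,0,0],"hand": 0.06}
    - {"translation": [0,0,-0.02],"turn": [0,0,0],"hand": 0.06}
    - {"translation": [0,0,0],"turn": [0,0,0],"hand": 0.06}

```text
time: 1.5
ee_pos: [0.51, -0.2396, 0.1497]
eef_rot: [0.797, 0.604, -0.002, -0.001]
ft_force: [-0.5, -0.1, 0.9]
width: 0.0642
```

Run:
```python
from bench import readout, camera
from h import *
s=readout.read_state();print(s["ee_pos"],s["eef_rot"],2*np.arctan2(s["eef_rot"][1],s["eef_rot"][0]),s["width"],s["joint_positions"].round(2))
a=camera("top")[165:255,330:440,::-1];b=camera("scene")[105:205,170:270,::-1]
a=cv2.resize(a,(400,327),interpolation=2);b=cv2.resize(b,(327,327),interpolation=2)
cv2.imwrite("pics/c2.png",cv2.hconcat([a,b]))
```

```text
[ 0.5100425  -0.23963517  0.14972563] [ 0.79673788  0.60431991 -0.00223711 -0.00109392] 1.2978287115488396 0.06418143765178877 [ 0.77  0.31 -0.49  1.71  0.16  1.17 -0.04]
```

View pics/c2.png

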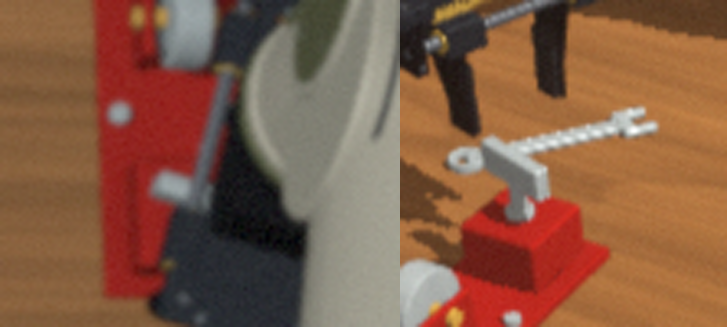

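The jaws straddle the bar with clear margins in both views. I lower and close.

apply_moves:
  deltas:
    - {"translation": [0,-0.002,-0.03],"turn": [0,0,0],"hand": 0.05}
    - {"translation": [0,0,-0.025],"turn": [0,0,0],"hand": 0.05}
    - {"translation": [0,0,-0.01],"turn": [0,0,0],"hand": 0.05}
    - {"translation": [0,0,0],"turn": [0,0,0],"hand": 0.05}

```text
time: 2.0
ee_pos: [0.5128, -0.2472, 0.0927]
eef_rot: [0.799, 0.602, -0.0, 0.005]
ft_force: [-0.2, -0.3, 0.4]
width: 0.0505
```

apply_moves:
  deltas:
    - {"translation": [0,0,0],"turn": [0,0,0],"hand": 0.02}
    - {"translation": [0,0,0],"turn": [0,0,0],"hand": 0.015}
    - {"translation": [0,0,0],"turn": [0,0,0],"hand": 0.005}
    - {"translation": [0,0,0],"turn": [0,0,0],"hand": 0.005}
    - {"translation": [0,0,0],"turn": [0,0,0],"hand": 0.005}

```text
time: 2.5
ee_pos: [0.5121, -0.2482, 0.0975]
eef_rot: [0.799, 0.601, -0.001, 0.006]
ft_force: [-25.3, 8.4, 16.7]
width: 0.0181
```

```bash
cat > st.py <<'E'
from bench import readout
import numpy as np
from scipy.spatial.transform import Rotation as R
s=readout.read_state();m=R.from_quat(s["eef_rot"]).as_matrix()
print(s["time"],"pos",s["ee_pos"].round(4),"yaw",np.arctan2(m[1,0],m[0,0]).round(4),"tilt",m[:2,2].round(4),"F",s["ft_force"].round(1),"M",s["torque"].round(2),"w",s["width"].round(4))
E
python3 st.py
```

```text
Traceback (most recent call last):
  File "st.py", line 5, in <module>
    print(s["time"],"pos",s["ee_pos"].round(4),"yaw",np.arctan2(m[1,0],m[0,0]).round(4),"tilt",m[:2,2].round(4),"F",s["ft_force"].round(1),"M",s["torque"].round(2),"w",s["width"].round(4))
                                                                                                                                                                        ^^^^^^^^^^^^^^^^
AttributeError: 'float' object has no attribute 'round'
```

```bash
sed -i 's/s\["width"\].round(4)/round(s["width"],4)/' st.py; python3 st.py
```

```text
2.5 pos [ 0.5121 -0.2482  0.0975] yaw 1.2891 tilt [ 0.0053 -0.0104] F [-25.3   8.4  16.7] M [ 1.88  5.69 -0.02] w 0.0181
```

apply_moves:
  deltas:
    - {"translation": [0,0,0],"turn": [0,0,0],"hand": 0.04}
    - {"translation": [-0.003,0.005,-0.01],"turn": [0,0,0],"hand": 0.04}
    - {"translation": [0,0,0],"turn": [0,0,0],"hand": 0.04}

```text
time: 2.8
ee_pos: [0.5084, -0.2426, 0.0871]
eef_rot: [0.799, 0.601, -0.001, 0.006]
ft_force: [-0.1, 0.0, -0.9]
width: 0.0338
```

```bash
python3 st.py
```

```text
2.8 pos [ 0.5084 -0.2426  0.0871] yaw 1.2891 tilt [ 0.0047 -0.0104] F [-0.1  0.  -0.9] M [-0.05 -0.08 -0.03] w 0.0338
```

apply_moves:
  deltas:
    - {"translation": [0,0,-0.002],"turn": [0.01,0.005,0],"hand": 0.025}
    - {"translation": [0,0,0],"turn": [0,0,0],"hand": 0.018}
    - {"translation": [0,0,0],"turn": [0,0,0],"hand": 0.018}

```text
time: 3.1
ee_pos: [0.5088, -0.2425, 0.0848]
eef_rot: [0.799, 0.601, 0.0, -0.0]
ft_force: [0.2, -0.1, 0.2]
width: 0.0239
```

```bash
python3 st.py
```

```text
3.1 pos [ 0.5088 -0.2425  0.0848] yaw 1.2896 tilt [-0.0001  0.0005] F [ 0.2 -0.1  0.2] M [-0.07 -0.09 -0.03] w 0.0239
```

apply_moves:
  deltas:
    - {"translation": [0,0,0],"turn": [0,0,0],"hand": 0.01}
    - {"translation": [0,0,0],"turn": [0,0,0],"hand": 0.005}
    - {"translation": [0,0,0],"turn": [0,0,0],"hand": 0.005}
  newtons: 30

```text
time: 3.4
ee_pos: [0.5102, -0.2429, 0.085]
eef_rot: [0.799, 0.601, 0.001, 0.001]
ft_force: [-3.0, 0.3, 1.4]
width: 0.0119
```

```bash
python3 st.py
```

```text
3.4 pos [ 0.5102 -0.2429  0.085 ] yaw 1.2896 tilt [ 0.0028 -0.0001] F [-3.   0.3  1.4] M [0.18 0.62 0.  ] w 0.0119
```

The grip sits square on the 12 mm bar (width 11.9 mm). I start turning clockwise.

apply_moves:
  deltas:
    - {"translation": [0,0,0],"turn": [0,0,-0.1],"hand": 0.005}
    - {"translation": [0,0,0],"turn": [0,0,-0.1],"hand": 0.005}
    - {"translation": [0,0,0],"turn": [0,0,-0.1],"hand": 0.005}
    - {"translation": [0,0,0],"turn": [0,0,-0.1],"hand": 0.005}

```text
time: 3.8
ee_pos: [0.5099, -0.2428, 0.085]
eef_rot: [0.905, 0.425, 0.001, 0.001]
ft_force: [0.3, -0.7, -1.5]
width: 0.0119
```

```bash
python3 st.py
```

```text
3.8 pos [ 0.5099 -0.2428  0.085 ] yaw 0.8775 tilt [ 0.002  -0.0008] F [ 0.3 -0.7 -1.5] M [-0.07 -0.12  0.12] w 0.0119
```

apply_moves:
  deltas:
    - {"translation": [0,0,0],"turn": [0,0,-0.1],"hand": 0.005}
    - {"translation": [0,0,0],"turn": [0,0,-0.1],"hand": 0.005}
    - {"translation": [0,0,0],"turn": [0,0,-0.1],"hand": 0.005}
    - {"translation": [0,0,0],"turn": [0,0,-0.1],"hand": 0.005}
    - {"translation": [0,0,0],"turn": [0,0,-0.1],"hand": 0.005}

```text
time: 4.3
ee_pos: [0.5098, -0.2426, 0.085]
eef_rot: [0.984, 0.178, 0.0, 0.001]
ft_force: [1.4, -0.5, -2.1]
width: 0.0119
```

```bash
python3 st.py
```

```text
4.3 pos [ 0.5098 -0.2426  0.085 ] yaw 0.3573 tilt [ 0.0009 -0.0017] F [ 1.4 -0.5 -2.1] M [ 0.02 -0.13  0.13] w 0.0119
```

apply_moves:
  deltas:
    - {"translation": [0,0,0],"turn": [0,0,-0.08],"hand": 0.005}
    - {"translation": [0,0,0],"turn": [0,0,-0.06],"hand": 0.005}
    - {"translation": [0,0,0],"turn": [0,0,-0.04],"hand": 0.005}

```text
time: 4.6
ee_pos: [0.5097, -0.2425, 0.085]
eef_rot: [0.996, 0.084, 0.0, 0.001]
ft_force: [0.1, -0.5, -1.8]
width: 0.0119
```

```bash
python3 st.py
```

```text
4.6 pos [ 0.5097 -0.2425  0.085 ] yaw 0.1678 tilt [ 0.0004 -0.0019] F [ 0.1 -0.5 -1.8] M [ 0.04 -0.09  0.15] w 0.0119
```

apply_moves:
  deltas:
    - {"translation": [0,0,0],"turn": [0,0,-0.05],"hand": 0.005}
    - {"translation": [0,0,0],"turn": [0,0,-0.04],"hand": 0.005}
    - {"translation": [0,0,0],"turn": [0,0,-0.03],"hand": 0.005}

```text
time: 4.9
ee_pos: [0.5097, -0.2424, 0.085]
eef_rot: [1.0, 0.021, 0.0, 0.001]
ft_force: [-0.0, -0.1, -1.8]
width: 0.0116
```

```bash
python3 st.py
```

```text
4.9 pos [ 0.5097 -0.2424  0.085 ] yaw 0.0428 tilt [ 0.0001 -0.0021] F [-0.  -0.1 -1.8] M [ 0.04 -0.15  0.15] w 0.0116
```

apply_moves:
  deltas:
    - {"translation": [0,0,0],"turn": [0,0,-0.03],"hand": 0.005}
    - {"translation": [0,0,0],"turn": [0,0,-0.02],"hand": 0.005}

```text
time: 5.1
ee_pos: [0.5097, -0.2424, 0.085]
eef_rot: [1.0, -0.004, -0.0, 0.001]
ft_force: [-0.3, -1.0, -0.4]
width: 0.0119
```

```bash
python3 st.py
```

```text
5.1 pos [ 0.5097 -0.2424  0.085 ] yaw -0.0088 tilt [-0.0001 -0.0024] F [-0.3 -1.  -0.4] M [-0.03 -0.09  0.55] w 0.0119
```

apply_moves:
  deltas:
    - {"translation": [0,0,0],"turn": [0,0,-0.02],"hand": 0.005}

```text
time: 5.2
ee_pos: [0.5097, -0.2424, 0.085]
eef_rot: [1.0, -0.015, -0.0, 0.001]
ft_force: [0.4, -0.4, -0.9]
width: 0.0122
```

```bash
python3 st.py
```

```text
5.2 pos [ 0.5097 -0.2424  0.085 ] yaw -0.0291 tilt [-0.0003 -0.0027] F [ 0.4 -0.4 -0.9] M [-0.14 -0.13  0.71] w 0.0122
```

apply_moves:
  deltas:
    - {"translation": [0,0,0],"turn": [0,0,0],"hand": 0.005}

```text
time: 5.3
ee_pos: [0.5097, -0.2424, 0.085]
eef_rot: [1.0, -0.014, -0.0, 0.001]
ft_force: [-0.3, -1.2, -0.4]
width: 0.0118
```

```bash
python3 st.py
```

```text
5.3 pos [ 0.5097 -0.2424  0.085 ] yaw -0.029 tilt [-0.0003 -0.0029] F [-0.3 -1.2 -0.4] M [-0.11 -0.12  0.69] w 0.0118
```

The torque climbs from 0.13 to 0.7 N·m with the yaw stalled relative to the bar, so it's on the stop. I unwind in small steps to find the zero-torque yaw.

apply_moves:
  deltas:
    - {"translation": [0,0,0],"turn": [0,0,0.02],"hand": 0.005}

```text
time: 5.4
ee_pos: [0.5097, -0.2424, 0.085]
eef_rot: [1.0, -0.004, -0.0, 0.002]
ft_force: [0.6, -0.3, -0.8]
width: 0.0122
```

```bash
python3 st.py
```

```text
5.4 pos [ 0.5097 -0.2424  0.085 ] yaw -0.0075 tilt [-0.0003 -0.0031] F [ 0.6 -0.3 -0.8] M [-0.07 -0.13  0.54] w 0.0122
```

apply_moves:
  deltas:
    - {"translation": [0,0,0],"turn": [0,0,0.02],"hand": 0.005}

```text
time: 5.5
ee_pos: [0.5097, -0.2424, 0.085]
eef_rot: [1.0, 0.007, -0.0, 0.002]
ft_force: [-0.0, -1.6, -1.4]
width: 0.0115
```

```bash
python3 st.py
```

```text
5.5 pos [ 0.5097 -0.2424  0.085 ] yaw 0.0145 tilt [-0.0002 -0.003 ] F [-0.  -1.6 -1.4] M [-0.05 -0.11  0.15] w 0.0115
```

apply_moves:
  deltas:
    - {"translation": [0,0,0],"turn": [0,0,0.02],"hand": 0.005}

```text
time: 5.6
ee_pos: [0.5097, -0.2424, 0.085]
eef_rot: [1.0, 0.018, -0.0, 0.001]
ft_force: [0.8, -0.8, -1.3]
width: 0.0115
```

```bash
python3 st.py
```

```text
5.6 pos [ 0.5097 -0.2424  0.085 ] yaw 0.0359 tilt [-0.     -0.0028] F [ 0.8 -0.8 -1.3] M [ 0.06 -0.21 -0.1 ] w 0.0115
```

Zero torque is at yaw 0.027, which matches the 0.026 found by vision. The target bar yaw is 0.812, so the tool goes to about 0.822 to cover the windup lag.

apply_moves:
  deltas:
    - {"translation": [0,0,0],"turn": [0,0,0.1],"hand": 0.005}
    - {"translation": [0,0,0],"turn": [0,0,0.1],"hand": 0.005}
    - {"translation": [0,0,0],"turn": [0,0,0.1],"hand": 0.005}
    - {"translation": [0,0,0],"turn": [0,0,0.1],"hand": 0.005}
    - {"translation": [0,0,0],"turn": [0,0,0.1],"hand": 0.005}

```text
time: 6.1
ee_pos: [0.5098, -0.2427, 0.085]
eef_rot: [0.962, 0.274, 0.001, 0.001]
ft_force: [1.9, -0.5, -2.0]
width: 0.0118
```

apply_moves:
  deltas:
    - {"translation": [0,0,0],"turn": [0,0,0.1],"hand": 0.005}
    - {"translation": [0,0,0],"turn": [0,0,0.06],"hand": 0.005}
    - {"translation": [0,0,0],"turn": [0,0,0],"hand": 0.005}

```text
time: 6.4
ee_pos: [0.5099, -0.2428, 0.085]
eef_rot: [0.935, 0.355, 0.001, 0.0]
ft_force: [0.9, 0.1, -0.7]
width: 0.0118
```

```bash
python3 st.py
```

```text
6.4 pos [ 0.5099 -0.2428  0.085 ] yaw 0.7255 tilt [0.0027 0.0005] F [ 0.9  0.1 -0.7] M [-0.03 -0.17  0.01] w 0.0118
```

apply_moves:
  deltas:
    - {"translation": [0,0,0],"turn": [0,0,0.05],"hand": 0.005}
    - {"translation": [0,0,0],"turn": [0,0,0.03],"hand": 0.005}
    - {"translation": [0,0,0],"turn": [0,0,0.01],"hand": 0.005}

```text
time: 6.7
ee_pos: [0.5099, -0.2428, 0.085]
eef_rot: [0.918, 0.396, 0.002, 0.0]
ft_force: [1.4, 0.6, -1.5]
width: 0.0119
```

```bash
python3 st.py
```

```text
6.7 pos [ 0.5099 -0.2428  0.085 ] yaw 0.814 tilt [0.003  0.0012] F [ 1.4  0.6 -1.5] M [-0.02 -0.17 -0.14] w 0.0119
```

apply_moves:
  deltas:
    - {"translation": [0,0,0],"turn": [0,0,0.008],"hand": 0.005}
    - {"translation": [0,0,0],"turn": [0,0,0],"hand": 0.005}

```text
time: 6.9
ee_pos: [0.5099, -0.2428, 0.085]
eef_rot: [0.917, 0.399, 0.002, -0.0]
ft_force: [0.9, -1.2, -0.9]
width: 0.0116
```

```bash
python3 st.py
```

```text
6.9 pos [ 0.5099 -0.2428  0.085 ] yaw 0.8207 tilt [0.0029 0.0014] F [ 0.9 -1.2 -0.9] M [-0.07 -0.17 -0.07] w 0.0116
```

apply_moves:
  deltas:
    - {"translation": [0,0,0],"turn": [0,0,-0.01],"hand": 0.005}

```text
time: 7.0
ee_pos: [0.5099, -0.2428, 0.085]
eef_rot: [0.919, 0.394, 0.002, -0.0]
ft_force: [0.6, -0.2, -1.0]
width: 0.0118
```

```bash
python3 st.py
```

```text
7.0 pos [ 0.5099 -0.2428  0.085 ] yaw 0.8099 tilt [0.0029 0.0013] F [ 0.6 -0.2 -1. ] M [-0.08 -0.2   0.06] w 0.0118
```

The bar yaw is about 0.813, giving a value of about 0.786. I release, lift and clear the view.

apply_moves:
  deltas:
    - {"translation": [0,0,0],"turn": [0,0,0],"hand": 0.03}
    - {"translation": [0,0,0],"turn": [0,0,0],"hand": 0.05}
    - {"translation": [0,0,0],"turn": [0,0,0],"hand": 0.05}
    - {"translation": [0,0,0],"turn": [0,0,0],"hand": 0.05}

```text
time: 7.4
ee_pos: [0.5098, -0.2428, 0.0853]
eef_rot: [0.919, 0.393, 0.001, 0.0]
ft_force: [0.1, -0.6, 0.2]
width: 0.036
```

```bash
python3 st.py
```

```text
7.4 pos [ 0.5098 -0.2428  0.0853] yaw 0.8087 tilt [0.0027 0.001 ] F [ 0.1 -0.6  0.2] M [-0.01 -0.04  0.02] w 0.036
```

apply_moves:
  deltas:
    - {"translation": [0,0,0.02],"turn": [0,0,0],"hand": 0.05}
    - {"translation": [0,0,0.04],"turn": [0,0,0],"hand": 0.05}
    - {"translation": [0,0,0.04],"turn": [0,0,0],"hand": 0.05}
    - {"translation": [0,0,0.04],"turn": [0,0,0],"hand": 0.05}
    - {"translation": [0,0,0.02],"turn": [0,0,0],"hand": 0.05}

```text
time: 7.9
ee_pos: [0.5064, -0.2412, 0.2472]
eef_rot: [0.919, 0.394, -0.001, -0.003]
ft_force: [0.2, -0.4, -0.6]
width: 0.0498
```

apply_moves:
  deltas:
    - {"translation": [-0.035,-0.036,0],"turn": [0,0,0],"hand": 0.05}
    - {"translation": [-0.035,-0.036,0],"turn": [0,0,0],"hand": 0.05}
    - {"translation": [-0.035,-0.036,0],"turn": [0,0,-0.1],"hand": 0.05}
    - {"translation": [-0.035,-0.036,0],"turn": [0,0,-0.1],"hand": 0.05}
    - {"translation": [-0.035,-0.036,0],"turn": [0,0,-0.1],"hand": 0.05}

```text
time: 8.4
ee_pos: [0.3348, -0.417, 0.2532]
eef_rot: [0.967, 0.255, 0.003, 0.001]
ft_force: [0.7, -0.9, -0.5]
width: 0.0499
```

apply_moves:
  deltas:
    - {"translation": [-0.03,-0.036,0],"turn": [0,0,-0.1],"hand": 0.05}
    - {"translation": [-0.03,-0.036,0],"turn": [0,0,-0.1],"hand": 0.05}
    - {"translation": [-0.03,-0.036,0],"turn": [0,0,-0.1],"hand": 0.05}
    - {"translation": [0,0,0],"turn": [0,0,0],"hand": 0.05}
    - {"translation": [0,0,0],"turn": [0,0,0],"hand": 0.05}

```text
time: 8.9
ee_pos: [0.2325, -0.5335, 0.2537]
eef_rot: [0.996, 0.094, 0.002, 0.003]
ft_force: [0.6, 0.5, -0.2]
width: 0.0499
```

```bash
python3 st.py; sed 's#pics/{n}0#pics/{n}1#' fit.py > fit1.py
python3 - <<'E'
from bench import camera
import cv2
for n in("top","scene"): cv2.imwrite(f"pics/{n}1.png",camera(n)[:,:,::-1])
E
python3 fit1.py 0.785 pics/ov2.png | tail -1
```

```text
8.9 pos [ 0.2325 -0.5335  0.2537] yaw 0.188 tilt [ 0.0039 -0.0047] F [ 0.6  0.5 -0.2] M [ 0.04 -0.07 -0.05] w 0.0499
(560, 840, 3)
```

View pics/ov2.png

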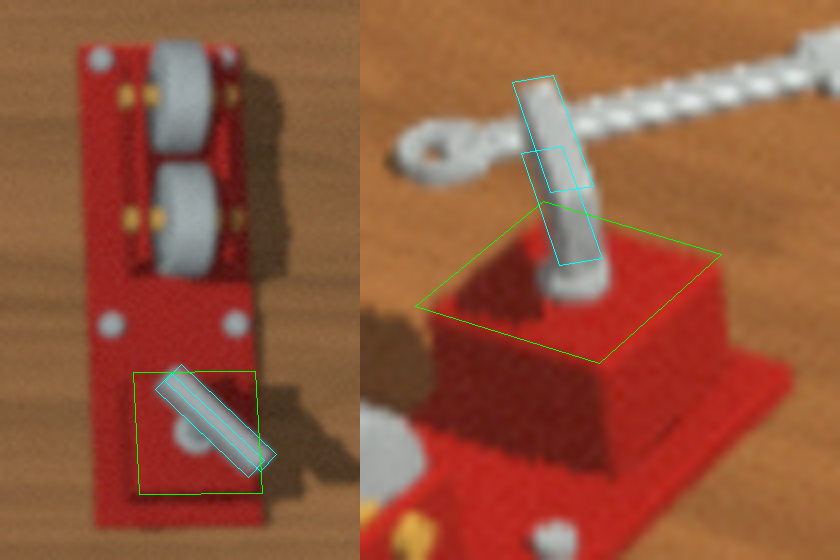

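The bar lies along the 45° overlay in the top view. In the scene view it is parallel to the overlay, with the same ~1.5 px offset as before. I'll check that the clamp area is unchanged and hand in.

Run:
```python
import cv2
from bench import order
a,b=[cv2.imread(f"pics/top{i}.png")[95:240,155:240] for i in(0,1)]
print("clamp diff mean/max",cv2.absdiff(a,b).mean(),cv2.absdiff(a,b).max())
print(order.close_job())
```

```text
clamp diff mean/max 2.3319269776876266 22
the job is handed in; nothing more can be done
None
```

The pipe rest's screw was turned clockwise until it bottomed, then backed off about 45° and released. The job was handed in at about 9 s of the 32 s allowed.

- **Bottoming:** the wrist torque rose from about 0.13 to 0.7 N·m at the stop. The zero-torque tool angle there was 0.027 rad, against 0.026 rad for the rest's length found in the images.
- **Back-off:** from the gripper angle at release, I put the screw at about 0.785–0.79 rad. A 45° overlay on the final top picture lay on the bar. In the scene picture it was parallel but offset by about 1.5 px, the same offset as before the turn.
- **Mould clamp:** the arm never went near it. Its area in the top pictures before and after differed only by noise (mean difference 2.3 out of 255).
- **First grip attempt:** the arm had drifted about 5 mm off centre and pushed on the bar with up to about 31 N at the wrist. I opened, re-centred and gripped again before turning anything. The bar angle measured by the second grip matched the starting one from the images.

At hand-in the gripper was open and well clear of everything.

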